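# Shut the cold-room alarm box and drive its lid screw home

### The job

The batteries in the cold-room alarm box have just been changed: push its lid fully shut, then take the screwdriver from the tool block and drive the lid's captive screw clockwise, bit kept pressed in the slot, until it is fully tight. Never touch the screw with the fingers. Put the screwdriver back upright in its hole in the block, fully down, let go, and leave the cartons, the bottle and the tin standing where they are.

Things in the scene. Friction and masses are not known exactly. Their poses are not given: they have to be found in the camera images.
- alarm_box: Grey plastic alarm box, fixed to the bench, 130 mm deep (its x) by 180 mm wide (its y) by 63 mm high without its lid (75 mm with the lid shut). Origin: centre of the underside; z up. The lid's hinge line runs along the box's y at x = +65 mm, z = 63 mm; the free edge and the screw are on the -x side, which faces roughly towards the robot. On the +y wall two cable glands stick out 20 mm.
- lid (a joint): Angle of the box's lid, a slab 130 x 180 x 12 mm of 0.15 kg: 0 = shut, 1.57 = standing upright above the hinge, stop at 1.75. Starts open between 1.0 and 1.6 and stays wherever it is left (stiff hinge, 0.15 N m), so it takes about 2 N at the free edge to push it shut.
- lid_edge (a point): Middle of the lid's free edge, on the lid's outer face (the top face when shut), 130 mm from the hinge line. Axes of the lid: x from the free edge to the hinge, y along the edge, z out of the outer face.
- screw (a joint): Turn of the captive screw, positive = clockwise seen from outside (from above when the lid is shut): starts between 0 and 0.8, fully tight against its stop at 3.0 rad. It stays as left and takes about 0.12 N m to turn; 3.0 rad of turning sinks the head by 3.6 mm (1.2 mm per rad), until the head sits on the lid.
- screw_slot (a point): Middle of the floor of the screw's slot; x runs along the slot, z out of the head (up when the lid is shut), it turns and sinks with the screw. The screw stands on the lid 110 mm from the hinge line, midway along the edge. Slot 5 mm wide, 5 mm deep (the uppermost 1.5 mm bevelled out to 8 mm), open at both ends, right across the round steel head of 26 mm diameter.
- screw_head: The round head of that screw, 26 mm diameter, 8 mm high; origin at the centre of its underside, x along the slot. With the screw tight its underside lies on the lid's outer face, 12 mm above the rim of the box.
- screwdriver: Flat-blade screwdriver, 162 mm long, 0.14 kg, standing blade down in the tool block. Origin: centre of the blade's tip; z runs up the shaft to the handle, x along the width of the blade. Blade 14 mm wide (x) and 2.5 mm thick (y, 1.6 mm at the very tip), shank 9 mm round, shoulder of the handle at z = 74 mm, red six-sided handle 30 mm across flats from z = 74 to 152 mm (the flats face the directions 0, 60, 120, 180, 240 and 300 degrees from x), black end to z = 162 mm.
- tool_block: Wooden tool block, fixed to the bench, 60 (x) x 130 (y) x 80 mm high; origin: centre of the underside. A square hole 21 mm wide goes right through its middle; the screwdriver hangs in it by its handle's shoulder, tip 6 mm above the bench. Two marker pens stick 18 mm out of its top at y = -45 and +45 mm.
- orange_carton: Full drinks carton, white above an orange lower half, 70 x 70 x 205 mm, standing loose; origin: centre of the underside. Leave it alone.
- purple_carton: Full drinks carton, white above a purple lower half, 70 x 70 x 205 mm, standing loose; origin: centre of the underside. Leave it alone.
- green_bottle: Green bottle, 72 mm diameter, 220 mm high, standing loose; origin: centre of the underside. Leave it alone.
- food_tin: Food tin with a red label, 75 mm diameter, 110 mm high, standing loose close in front of the alarm box; origin: centre of the underside. Leave it alone.
There are look-alikes about, which are no part of the job. There is more than one size of the screwdriver; the job needs the smallest.

How it is judged:
By the outcome, as a careful person would: the job done as asked, in the order asked, and still so for the second after the job is handed in, with the robot touching nothing.
It also fails if it takes over 67 s, if anything falls off the work surface, if the arm or the gripper's body presses on something with over 40 N, if the wrist force passes 120 N, or if a joint passes its speed limit or range.

### The arm

A 7-joint arm with a two-finger parallel gripper is mounted at the origin on the work surface. World frame = base frame: x ahead of the robot, y to its left, z up, the work surface at z = 0. Lengths are in m, angles in rad, forces in N, time in s.
With the tool pointing down it reaches from about 0.4 to 0.875 m from the base axis. Payload 19.3 kg.
Tool frame: the origin (TCP) lies at the very end of the fingers, on their centre line; the grasp point (between the pads) lies 19 mm behind it; z points along the fingers, y is the direction in which the jaws open and shut (so a half turn about z gives the same grasp; the last joint's range is limited). The gripper opens to 85 mm and grips with 20 to 120 N. Pads are 22 mm wide; open, the fingers measure 114 mm over their backs; the gripper's body (76 mm by 85 mm) begins 54 mm behind the grasp point. The pads swing forward as they close: fully open they stand 13 mm farther back than shut.
Start: joints at [1.084, 0.521, -0.036, 1.599, 0.021, 1.021, -0.113], TCP at [0.253, -0.571, 0.231] pointing down, gripper open.
Joint ranges: [-2.91, 2.91], [-0.3, 2.13], [-1.5, 1.42], [0.17, 2.43], [-1.26, 4.41], [0.16, 1.93], [-2.52, 2.52]. Speed limits (rad/s): [1.89, 1.89, 2.39, 2.39, 3.01, 3.01, 3.01].

### API

Orientations are given as [roll, pitch, yaw] about the fixed x, y, z axes, in that order (R = Rz(yaw) Ry(pitch) Rx(roll)).
In Python, from workcell import bot, vision, job_done gives the robot as it stands.
- The arm moves only by the tool arm_command, never from a script. Its arguments are lists of equal length, an entry for each row: "gripper": the finger opening in cm, from 0 to 8.54; "slide": the shift along the tool's x, y, z in cm, a list of three; "turn": the turn, a rotation vector about the tool's x, y, z in degrees, a list of three. A call has 1 to 5 rows; each row is the pose to reach, as a shift and turn from the pose commanded when the call began, along the tool's axes at that moment; what a row does not reach only later rows make up. A row lasts 1/8 s, in which the tool goes at most 62.5 mm and 10.7 degrees, less where a joint would pass 70% of its speed; a pose out of reach is approached as far as the arm can. A call with a gripper value outside its range is refused whole. The fingers move at their own pace and stop on an object; "force" is the grip in N (left out, the last holds). Time passes only in rows, so rows that repeat a pose let the fingers close. It gives the time, the measured TCP pose, the force and the opening at its end, in the units of the state.
- bot.observe(): the state, without advancing time (a new reading comes with each control period).
- vision.grab_frame(name): name is "scene" or "top" or "wrist"; returns the picture (400x640x3 uint8, blue, green, red); there is no depth.
- vision.camera_model(name): a dict with "mtx" (3x3 intrinsics, pixels), "T" (4x4, takes a point from camera to world coordinates). Camera axes: x right, y down, z forward; pixel columns grow to the right and rows downward; lengths in m; the calibration is good to about 2 mm. A picture is of the moment at which its call begins: read the wrist's pose just before it. camera_model takes no time and is no camera call; for the wrist camera it gives the pose at the moment of the call.
- job_done(): hands the job in, once; it reports no verdict.
The state is a dict: "clock": time; "qpos": joint angles; "qd": joint speeds; "joint_efforts": joint torques, N m; "position": TCP position; "tool_rot": TCP orientation; "force": force on the tool from outside, world axes, zero at the start; "moment": the same for the moment, N m; "grip_width": finger opening in m.
Only numpy, scipy, OpenCV 4.12 (cv2) and the standard library are available. Lean on these libraries where they do the work, as an engineer would, in place of code of your own. Each camera call takes 0.05 s, during which the arm holds its last target. There are 200 camera calls.

## Working session

There is one attempt and no reset: what is moved stays moved. The work goes in short steps, Python scripts to look and compute and a tool call to move; the robot and the scene stay as the last step left them, time stands still between calls to the robot, and variables do not carry over. Pictures are saved under pics/ and viewed, about 8 in all and at most 12, crops included, and the job is handed in when it is done.

Besides the shell and the picture viewer there is one more tool, called after "Request:" as name(argument=value, ...) on one line, values as JSON. arm_command: Moves the arm, as the interface text tells. Its arguments: {"type":"object","properties":{"gripper":{"type":"array","items":{"type":"number"}},"slide":{"type":"array","items":{"type":"array","items":{"type":"number"}}},"turn":{"type":"array","items":{"type":"array","items":{"type":"number"}}},"force":{"type":"number"}},"required":["gripper","slide","turn"]}

```bash
ls; mkdir -p pics; cat > look.py <<'E'
from workcell import bot, vision, job_done
import cv2, numpy as np
E
python3 - <<'E'
from look import *
s=bot.observe(); print({k:np.round(v,3) for k,v in s.items()})
a=vision.grab_frame("scene"); b=vision.grab_frame("top")
for n,i in(("scene",a),("top",b)):
    cv2.imwrite(f"pics/{n}0.png",i); m=vision.camera_model(n); print(n,np.round(m["mtx"],1).tolist(),np.round(m["T"],3).tolist())
cv2.imwrite("pics/both0.png",cv2.resize(np.vstack([a,b]),None,fx=.75,fy=.75,interpolation=cv2.INTER_AREA))
E
```

```text
pics
{'clock': np.float64(0.0), 'qpos': array([ 1.084,  0.522, -0.036,  1.6  ,  0.021,  1.021, -0.113]), 'qd': array([-0.   ,  0.001,  0.   ,  0.001, -0.001, -0.001, -0.001]), 'joint_efforts': array([-0.0000e+00, -9.2711e+01,  1.9800e+00, -3.6993e+01,  1.8000e-02,
        8.0000e-03,  0.0000e+00]), 'position': array([ 0.253, -0.571,  0.231]), 'tool_rot': array([-3.14 ,  0.   ,  0.417]), 'force': array([-0.499,  0.164, -0.764]), 'moment': array([ 0.013, -0.024, -0.019]), 'grip_width': np.float64(0.085)}
scene [[377.9, 0.0, 317.2], [0.0, 377.9, 194.8], [0.0, 0.0, 1.0]] [[0.503, 0.469, -0.726, 1.094], [0.864, -0.275, 0.421, -0.269], [-0.002, -0.839, -0.544, 0.526], [0.0, 0.0, 0.0, 1.0]]
top [[392.2, 0.0, 323.3], [0.0, 392.2, 195.1], [0.0, 0.0, 1.0]] [[0.007, -0.997, 0.077, 0.432], [-1.0, -0.006, 0.012, 0.066], [-0.012, -0.077, -0.997, 1.112], [0.0, 0.0, 0.0, 1.0]]
```

View pics/top0.png

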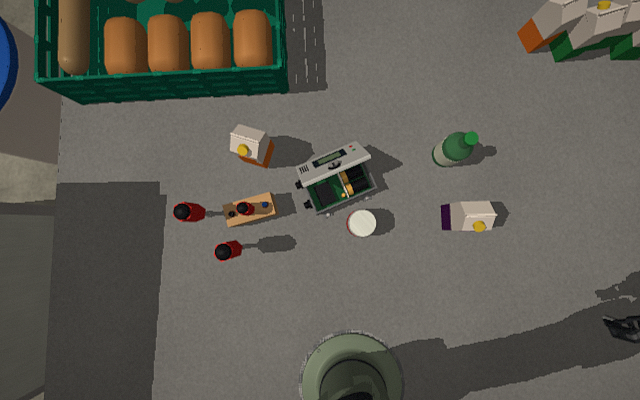

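View pics/scene0.png

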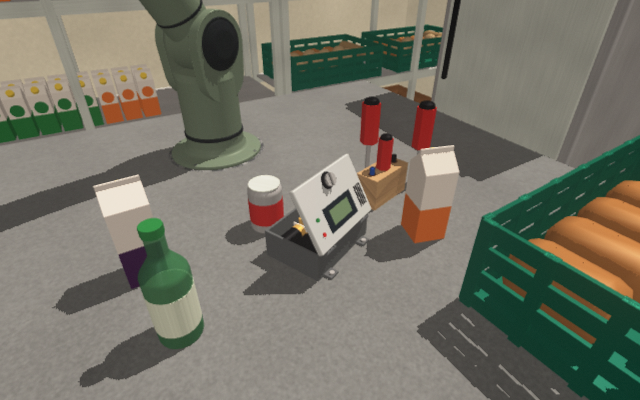

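```bash
python3 - <<'E'
from look import *
a=cv2.imread("pics/scene0.png");b=cv2.imread("pics/top0.png")
A=cv2.resize(a[90:290,235:435],(600,600),interpolation=cv2.INTER_CUBIC)
cv2.imwrite("pics/c_scene.png",A)
B=cv2.resize(b[140:260,160:380],(800,436),interpolation=cv2.INTER_CUBIC)
cv2.imwrite("pics/c_top.png",B)
E
```

```text
(no output)
```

View pics/c_top.png

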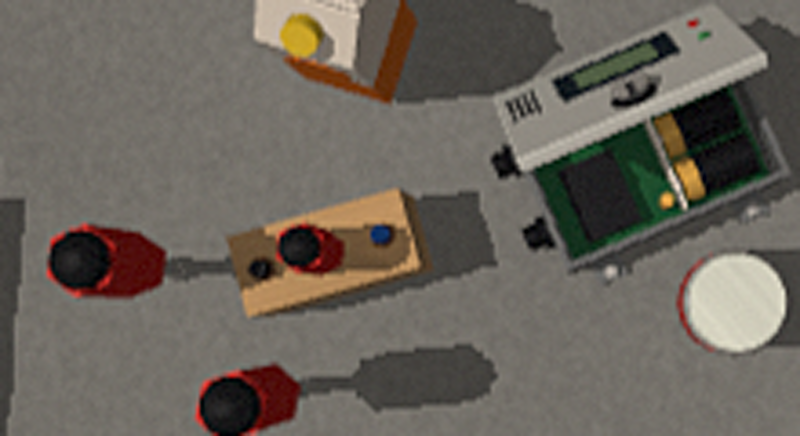

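View pics/c_scene.png

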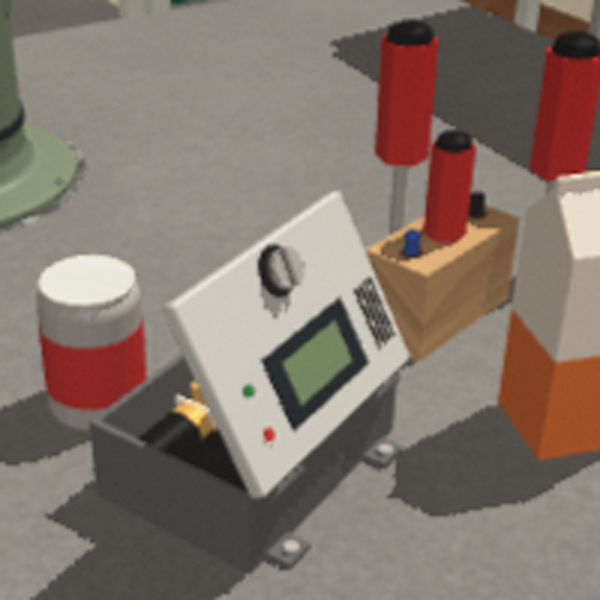

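```bash
cat >> look.py <<'E'
def ray(n,uv,M=None):
    M=M or vision.camera_model(n); T=np.array(M["T"]); K=np.array(M["mtx"])
    d=T[:3,:3]@np.linalg.solve(K,[uv[0],uv[1],1.]); return T[:3,3],d/np.linalg.norm(d)
def onz(n,uv,z,M=None):
    c,d=ray(n,uv,M); return c+d*(z-c[2])/d[2]
def tri(*rs):
    A=np.zeros((3,3));b=np.zeros(3)
    for c,d in rs: P=np.eye(3)-np.outer(d,d);A+=P;b+=P@c
    p=np.linalg.solve(A,b); return p,max(np.linalg.norm((np.eye(3)-np.outer(d,d))@(p-c)) for c,d in rs)
E
python3 - <<'E'
from look import *
S=lambda x,y:(235+x/3-.33,90+y/3-.33); Tp=lambda x,y:(160+x*.275-.36,140+y*.275-.36)
def t(name,s,tp):
    p,e=tri(ray("scene",S(*s)),ray("top",Tp(*tp))); print(name,np.round(p,4),"err",round(e*1e3,1))
t("free+y",(338,194),(522,160)); t("free-y",(172,303),(766,55)); t("hinge+y",(408,358),(500,98)); t("hinge-y",(253,492),(715,5))
t("drv",(454,141),(300,245)); t("bigA",(411,33),(80,260)); t("bigB",(577,43),(230,405))
t("bigA/B swap",(577,43),(80,260)); t("B/A",(411,33),(230,405)); t("screw",(290,268),(637,88))
for n,q,z in(("rimF+y",(575,262),.063),("rimF-y",(785,175),.063),("blk a",(228,238),.08),("blk b",(402,190),.08),("blk c",(418,270),.08),("blk d",(248,316),.08),("drv",(300,245),.168),("penblue",(380,236),.098),("penblack",(261,268),.098),("tin",(735,302),.11)): print(n,np.round(onz("top",Tp(*q),z),4))
for n,q,z in(("drv",(454,141),.168),("hinge+y",(408,358),.07),("hinge-y",(253,492),.07),("penblue",(412,234),.098),("penblack",(478,195),.098),("carton",(455,155),.205)): print("sc",n,np.round(onz("scene",S(*q),z),4))
E
```

```text
free+y [0.5311 0.1271 0.1795] err 1.4
free-y [ 0.6009 -0.0332  0.1821] err 1.0
hinge+y [0.5889 0.1513 0.0709] err 2.2
hinge-y [ 0.6568 -0.0098  0.0724] err 1.5
drv [0.4746 0.2751 0.1626] err 0.6
bigA [0.4293 0.3352 0.2433] err 61.0
bigB [0.4161 0.3577 0.2041] err 66.9
bigA/B swap [0.4623 0.4036 0.2137] err 1.2
B/A [0.3719 0.3062 0.2124] err 1.0
screw [0.5823 0.054  0.1694] err 4.2
rimF+y [0.4675 0.0935 0.063 ]
rimF-y [ 0.5327 -0.0608  0.063 ]
blk a [0.4827 0.3453 0.08  ]
blk b [0.5184 0.2193 0.08  ]
blk c [0.4604 0.2067 0.08  ]
blk d [0.4263 0.3292 0.08  ]
drv [0.474  0.2734 0.168 ]
penblue [0.4839 0.2318 0.098 ]
penblack [0.4606 0.3162 0.098 ]
tin [ 0.4387 -0.0199  0.11  ]
sc drv [0.4839 0.2677 0.168 ]
sc hinge+y [0.5888 0.1542 0.07  ]
sc hinge-y [ 0.6538 -0.0097  0.07  ]
sc penblue [0.486 0.233 0.098]
sc penblack [0.4599 0.3209 0.098 ]
sc carton [0.565  0.1986 0.205 ]
```

The screwdriver candidates in the scene picture are (370,120), (425,125) and (386,150). The two large ones stand free, and only the shortest, at (386,150), stands in the wooden tool block between the two pens, so it's the one meant. The enlarged crop confirms this. The box yaw is about 0.41 and the lid angle about 1.05. The screw will be near (0.516, 0.024) once the lid is shut. I'm closing the gripper and moving behind the lid, above the cartons.

Request:
arm_command(gripper=[0, 0, 0, 0, 0], slide=[[2, -1.3, -5], [6, -4, -8], [11, -7.2, -8], [16, -10.5, -8], [21, -13.9, -8]], turn=[[0, 0, 0], [0, 0, 0], [0, 0, 0], [0, 0, 0], [0, 0, 0]], force=40)

```text
clock: 0.72
position: [0.3894, -0.3576, 0.3112]
tool_rot: [-3.141, 0.0, 0.417]
force: [1.2, -0.6, -0.4]
grip_width: -0.0003
```

Request:
arm_command(gripper=[0, 0, 0, 0, 0], slide=[[5, -3.3, 0], [10, -6.6, 0], [15, -9.9, 0], [20, -13.2, 0], [25, -16.5, 0]], turn=[[0, 0, 0], [0, 0, 0], [0, 0, 0], [0, 0, 0], [0, 0, 0]])

```text
clock: 1.35
position: [0.5513, -0.1056, 0.3112]
tool_rot: [-3.142, 0.0, 0.417]
force: [0.2, -0.5, -0.8]
grip_width: -0.0
```

Request:
arm_command(gripper=[0, 0, 0, 0, 0], slide=[[5, -3.3, 0], [9.5, -6.3, 0], [12.5, -8.2, 4], [12.5, -8.2, 10], [12.5, -8.2, 14.6]], turn=[[0, 0, 0], [0, 0, 0], [0, 0, 0], [0, 0, 0], [0, 0, 0]])

```text
clock: 1.98
position: [0.6309, 0.0187, 0.1626]
tool_rot: [-3.141, 0.002, 0.418]
force: [0.4, -0.3, 0.5]
grip_width: -0.0001
```

Request:
arm_command(gripper=[0, 0, 0, 0, 0], slide=[[-1.5, 0, 0], [-3, 0, 0], [-4.5, 0, 0.9], [-6.2, 0, 2.1], [-7.4, 0, 3.6]], turn=[[0, 0, 0], [0, 0, 0], [0, 0, 0], [0, 0, 0], [0, 0, 0]])

```text
clock: 2.6
position: [0.5634, -0.012, 0.129]
tool_rot: [3.142, 0.0, 0.417]
force: [0.1, -0.4, -0.0]
grip_width: 0.0001
```

Request:
arm_command(gripper=[0, 0, 0, 0, 0], slide=[[-1.1, 0, 1.6], [-1.8, 0, 3.2], [-2.2, 0, 4.8], [-2.2, 0, 5.3], [-2.2, 0, 5.5]], turn=[[0, 0, 0], [0, 0, 0], [0, 0, 0], [0, 0, 0], [0, 0, 0]])

```text
clock: 3.22
position: [0.5435, -0.0207, 0.0746]
tool_rot: [-3.142, 0.001, 0.417]
force: [-12.3, -2.1, 30.1]
grip_width: -0.0002
```

Request:
arm_command(gripper=[0, 0, 0, 8.5, 8.5], slide=[[0, 0, -3], [0, 0, -8], [-1, -2, -14], [-2, -5, -20], [-2, -5, -20]], turn=[[0, 0, 0], [0, 0, 0], [0, 0, 0], [0, 0, 0], [0, 0, 0]])

```text
clock: 3.85
position: [0.5061, 0.0188, 0.2786]
tool_rot: [3.139, -0.006, 0.419]
force: [0.5, 0.7, -0.6]
grip_width: 0.0356
```

```bash
python3 - <<'E'
from look import *
s=bot.observe(); print(np.round(s["qpos"],3),np.round(s["position"],4))
m=vision.camera_model("wrist"); w=vision.grab_frame("wrist"); t=vision.grab_frame("top"); sc=vision.grab_frame("scene")
print(np.round(m["mtx"],1).tolist(),np.round(m["T"],4).tolist())
np.savez("w1.npz",**m)
cv2.imwrite("pics/w1.png",w);cv2.imwrite("pics/t1.png",t);cv2.imwrite("pics/s1.png",sc)
A=cv2.resize(sc[130:290,235:455],(440,320),interpolation=cv2.INTER_CUBIC)
A=cv2.resize(A,(320,233)); 
cv2.imwrite("pics/w1v.png",w)
E
```

```text
[ 0.114  0.291 -0.334  1.842  0.111  1.02  -1.417] [0.5061 0.0188 0.2786]
[[294.5, 0.0, 310.4], [0.0, 294.5, 199.7], [0.0, 0.0, 1.0]] [[0.4079, -0.8641, -0.2948, 0.5829], [-0.913, -0.3852, -0.1343, 0.053], [0.0025, 0.3239, -0.9461, 0.4217], [0.0, 0.0, 0.0, 1.0]]
```

View pics/w1v.png

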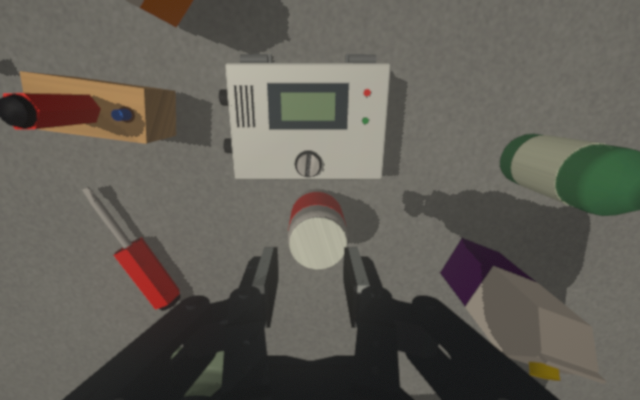

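```bash
python3 - <<'E'
from look import *
t=cv2.imread("pics/t1.png"); s=cv2.imread("pics/s1.png"); w=cv2.imread("pics/w1.png")
A=cv2.resize(t[110:290,150:450],(500,300)); B=cv2.resize(s[60:280,220:460],(300,275)); C=cv2.resize(w[130:200,270:350],(300,262),interpolation=cv2.INTER_CUBIC)
o=np.zeros((575,800,3),np.uint8); o[:300,:500]=A; o[:275,500:]=B; o[300:562,:300]=C
D=cv2.resize(w[60:150,0:180],(480,240)); o[300:540,310:790]=D
cv2.imwrite("pics/m1.png",o)
E
```

```text
(no output)
```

View pics/m1.png

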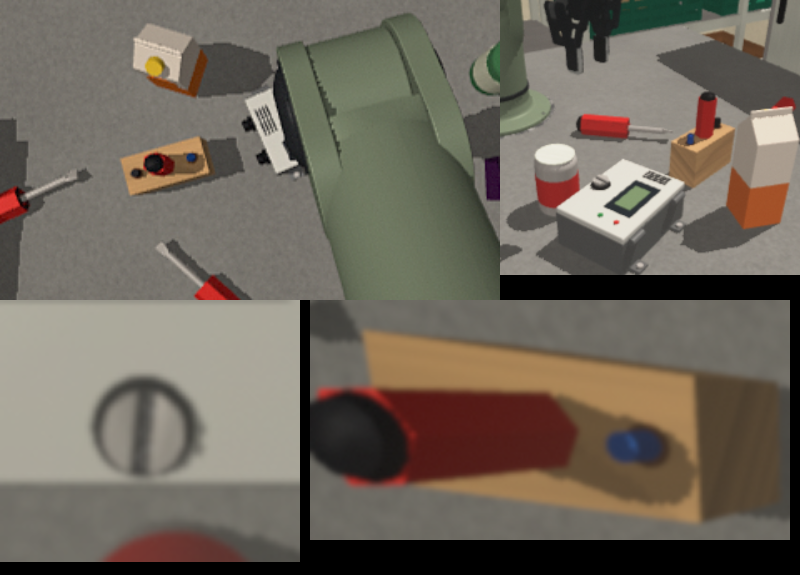

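Request:
arm_command(gripper=[8.5, 8.5, 8.5, 8.5, 8.5], slide=[[1.5, -5, 0], [3, -10, 0], [4.5, -15, 0], [6, -20, 0], [7.5, -24.7, 0]], turn=[[0, 0, -10], [0, 0, -20], [0, 0, -30], [0, 0, -40], [0, 0, -50]])

```text
clock: 4.62
position: [0.4737, 0.2744, 0.2728]
tool_rot: [-3.14, 0.001, 1.295]
force: [0.9, -0.6, 0.2]
grip_width: 0.0848
```

Request:
arm_command(gripper=[8.5, 8.5, 8.5], slide=[[0, 0, 4], [0, 0, 7.5], [0, 0, 7.5]], turn=[[0, 0, -10], [0, 0, -10], [0, 0, -10]])

```text
clock: 5.0
position: [0.4729, 0.2721, 0.1963]
tool_rot: [-3.136, 0.003, 1.463]
force: [0.3, 0.1, 1.3]
grip_width: 0.0851
```

```bash
python3 - <<'E'
from look import *
M1=dict(np.load("w1.npz"))
f=lambda x,y:(270+x*80/300-.4,130+y*70/262-.4)
a,b,c=[onz("wrist",f(*p),.084,M1) for p in((145,85),(140,172),(144,128))]
print("slot yaw",np.arctan2(*(a-b)[1::-1]),"centre",c,"len",np.linalg.norm(a-b))
Tp=lambda x,y:(160+x*.275-.36,140+y*.275-.36)
print("carton base",[np.round(onz("top",Tp(*q),0),3) for q in((390,101),(290,60),(415,12))])
s=bot.observe(); print(np.round(s["qpos"],3),np.round(s["position"],4),np.round(s["tool_rot"],3))
m=vision.camera_model("wrist"); w=vision.grab_frame("wrist"); np.savez("w2.npz",**m); cv2.imwrite("pics/w2.png",w)
E
```

```text
slot yaw 0.36067098924482377 centre [0.51686403 0.02551342 0.084     ] len 0.0275012249519737
carton base [array([0.595, 0.242, 0.   ]), array([0.628, 0.322, 0.   ]), array([0.667, 0.223, 0.   ])]
[-0.194  0.496 -0.596  1.82   0.337  0.934 -1.046] [0.4729 0.2721 0.1963] [-3.136e+00  3.000e-03  1.463e+00]
```

View pics/w2.png

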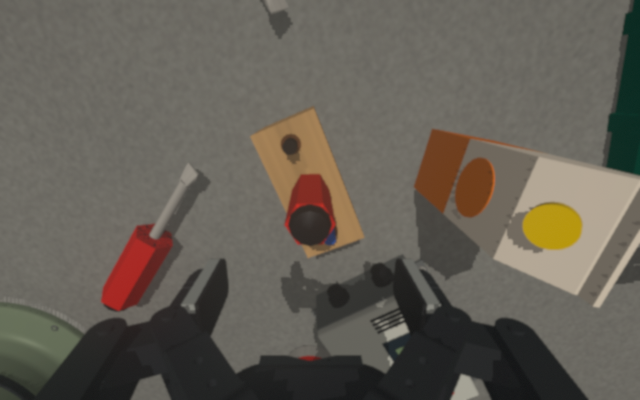

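```bash
python3 - <<'E'
from look import *
w=cv2.imread("pics/w2.png"); c=w[160:270,240:380]
o=cv2.resize(c,(700,550),interpolation=cv2.INTER_CUBIC); o=np.clip(o.astype(float)*1.5,0,255).astype(np.uint8)
cv2.imwrite("pics/w2c.png",o)
E
```

```text
(no output)
```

View pics/w2c.png

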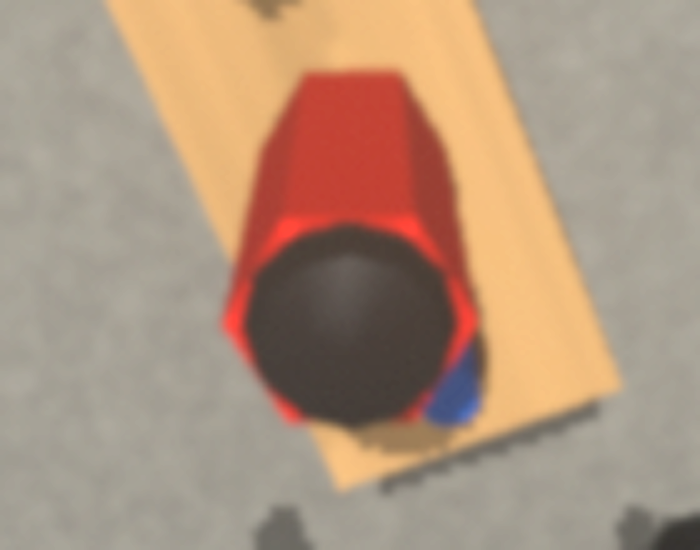

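```bash
python3 - <<'E'
from look import *
M=dict(np.load("w2.npz"))
f=lambda x,y:(240+x/5-.4,160+y/5-.4)
P=lambda x,y:onz("wrist",f(x,y),.158,M)
q={k:P(*v) for k,v in dict(L=(227,325),R=(478,325),TL=(283,214),TR=(416,212),BL=(293,421)).items()}
ang=lambda a,b:np.degrees(np.arctan2(*(q[a]-q[b])[1::-1]))
print({k:np.round(v,4) for k,v in q.items()})
print("L-R",ang("L","R"),np.linalg.norm(q["L"]-q["R"]),"TL-TR",ang("TL","TR"),"TR-BL",ang("TR","BL"),np.linalg.norm(q["TR"]-q["BL"]),"TL-L",ang("TL","L"),"R-TR",ang("R","TR"))
print("centre",(q["L"]+q["R"])/2,(q["TR"]+q["BL"])/2,"blackend",onz("wrist",f(350,325),.168,M))
print("tool yaw",np.degrees(1.463))
E
```

```text
{'L': array([0.4565, 0.2776, 0.158 ]), 'R': array([0.4899, 0.2741, 0.158 ]), 'TL': array([0.4658, 0.2925, 0.158 ]), 'TR': array([0.4831, 0.291 , 0.158 ]), 'BL': array([0.4635, 0.2624, 0.158 ])}
L-R 174.08762101403676 0.03364487457075123 TL-TR 174.97458339801278 TR-BL 55.62680313455584 0.034702479215179986 TL-L 57.83946096120047 R-TR -68.1135583979307
centre [0.47318487 0.2758636  0.158     ] [0.47333693 0.27669851 0.158     ] blackend [0.4734213  0.28036869 0.168     ]
tool yaw 83.82372542763945
```

Request:
arm_command(gripper=[8.5, 8.5, 8.5, 8.5, 8.5], slide=[[0.4, 0, 0], [0.4, 0, 0], [0.4, 0, 0], [0.4, 0, 0], [0.4, 0, 0]], turn=[[0, 0, -10.5], [0, 0, -21], [0, 0, -31.5], [0, 0, -42], [0, 0, -52]])

```text
clock: 5.68
position: [0.4752, 0.2773, 0.2008]
tool_rot: [3.14, 0.001, 2.376]
force: [0.5, 0.1, -0.7]
grip_width: 0.0848
```

Request:
arm_command(gripper=[8.5, 8.5, 8.5, 8.5, 8.5], slide=[[0, 0, 0], [0, 0, 0], [0, 0, 0], [0, 0, 0], [0, 0, 0]], turn=[[0, 0, -10], [0, 0, -20], [0, 0, -30], [0, 0, -38.7], [0, 0, -38.7]])

```text
clock: 6.3
position: [0.4751, 0.2771, 0.2003]
tool_rot: [3.141, 0.001, 3.045]
force: [0.2, -0.6, 0.1]
grip_width: 0.0848
```

Request:
arm_command(gripper=[8.5, 8.5, 8.5, 3, 2.5], slide=[[0.2, -0.1, 4], [0.2, -0.1, 8.4], [0.2, -0.1, 8.4], [0.2, -0.1, 8.4], [0.2, -0.1, 8.4]], turn=[[0, 0, 0], [0, 0, 0], [0, 0, 0], [0, 0, 0], [0, 0, 0]], force=90)

```text
clock: 6.92
position: [0.4731, 0.2769, 0.1171]
tool_rot: [3.14, 0.002, 3.046]
force: [0.4, -0.2, -0.3]
grip_width: 0.0509
```

Request:
arm_command(gripper=[2.5, 2.5, 2.5, 2.5, 2.5], slide=[[0, 0, 0], [0, 0, 0], [0, 0, 0], [0, 0, 0], [0, 0, 0]], turn=[[0, 0, 0], [0, 0, 0], [0, 0, 0], [0, 0, 0], [0, 0, 0]])

```text
clock: 7.55
position: [0.4728, 0.2766, 0.1165]
tool_rot: [3.141, 0.002, 3.046]
force: [-1.4, -2.8, 14.0]
grip_width: 0.0294
```

Request:
arm_command(gripper=[2.5, 2.5, 2.5, 2.5, 2.5], slide=[[0, 0, -2], [0, 0, -5], [0, 0, -9], [0, 0, -14], [0, 0, -14]], turn=[[0, 0, 0], [0, 0, 0], [0, 0, 0], [0, 0, 0], [0, 0, 0]])

```text
clock: 8.18
position: [0.4731, 0.2776, 0.2596]
tool_rot: [3.138, 0.005, 3.047]
force: [-0.1, -0.5, -2.0]
grip_width: 0.0292
```

```bash
python3 - <<'E'
from look import *
s=bot.observe(); print(s["position"],s["tool_rot"],s["grip_width"],np.round(s["qpos"],2))
m=vision.camera_model("wrist"); w=vision.grab_frame("wrist"); sc=vision.grab_frame("scene")
np.savez("w3.npz",**m); cv2.imwrite("pics/w3.png",w); cv2.imwrite("pics/s3.png",sc)
# where tip & shoulder should project in wrist
K,T=np.array(m["mtx"]),np.array(m["T"]); Ti=np.linalg.inv(T)
for n,z in(("tip",s["position"][2]-.110),("shoulder",s["position"][2]-.036)):
    p=Ti@[*s["position"][:2],z,1]; print(n,(K@p[:3]/p[2])[:2])
print("scene tip",end=" "); m=vision.camera_model("scene"); p=np.linalg.inv(m["T"])@[*s["position"][:2],s["position"][2]-.110,1]; u=(np.array(m["mtx"])@p[:3]/p[2])[:2]; print(u)
x,y=map(int,u); A=cv2.resize(sc[y-60:y+40,x-50:x+50],(400,400),interpolation=cv2.INTER_CUBIC); B=cv2.resize(w[160:360,220:420],(400,400),interpolation=cv2.INTER_CUBIC)
cv2.imwrite("pics/m3.png",np.hstack([A,B]))
E
```

```text
[0.47305794 0.27758519 0.25958106] [3.13843663 0.00460159 3.04683028] 0.029158135147872355 [ 0.08  0.54 -1.02  1.74  0.5   1.15  0.38]
tip [310.29291011 195.9010691 ]
shoulder [310.53834509 231.47952691]
scene tip [385.62499782 141.37644105]
```

View pics/m3.png

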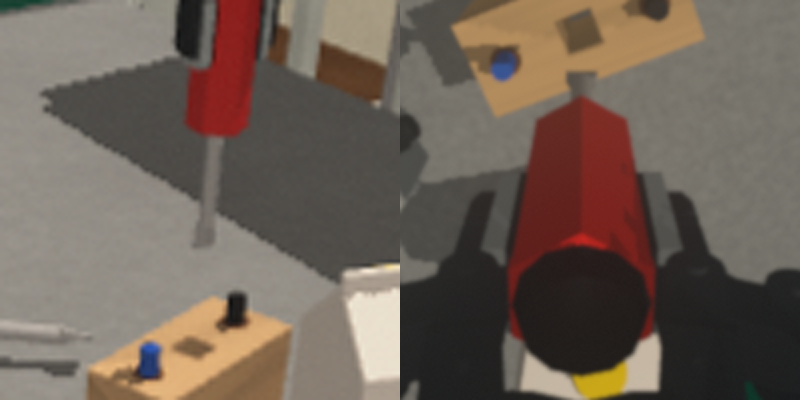

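```bash
python3 - <<'E'
from look import *
w=cv2.imread("pics/w3.png"); sc=cv2.imread("pics/s3.png")
B=cv2.resize(w[185:225,290:332],(420,400),interpolation=cv2.INTER_CUBIC); A=cv2.resize(sc[110:150,365:403],(380,400),interpolation=cv2.INTER_CUBIC)
cv2.imwrite("pics/m3b.png",np.clip(np.hstack([A,B])*1.3,0,255).astype(np.uint8))
E
```

```text
(no output)
```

View pics/m3b.png

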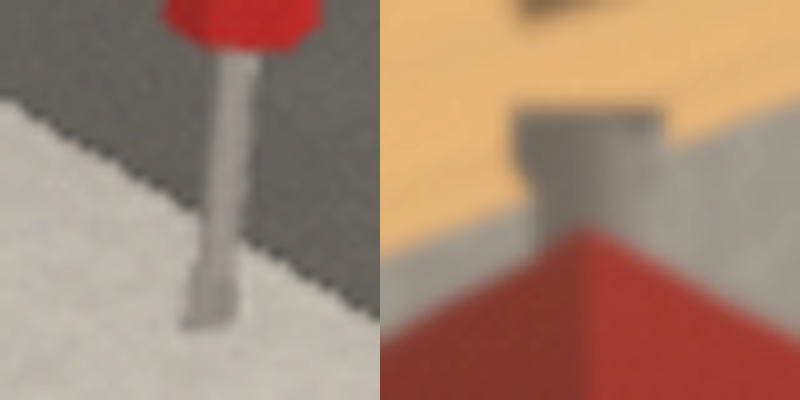

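Request:
arm_command(gripper=[2.5, 2.5, 2.5, 2.5, 2.5], slide=[[0, 0, 4], [0, 0, 8], [0, 0, 11.5], [0, 0, 13.8], [0, 0, 13.9]], turn=[[0, 0, 0], [0, 0, 0], [0, 0, 0], [0, 0, 0], [0, 0, 0]])

```text
clock: 8.9
position: [0.4714, 0.2763, 0.1147]
tool_rot: [-3.141, -0.002, 3.048]
force: [0.2, 0.4, -1.1]
grip_width: 0.0293
```

Request:
arm_command(gripper=[8.5, 8.5, 8.5, 8.5, 8.5], slide=[[0, 0, 0], [0, 0, 0], [0, 0, 0], [0, 0, 0], [0, 0, 0]], turn=[[0, 0, 0], [0, 0, 0], [0, 0, 0], [0, 0, -10], [0, 0, -20]])

```text
clock: 9.52
position: [0.4724, 0.2764, 0.1165]
tool_rot: [-3.141, 0.0, -2.882]
force: [-0.9, 0.0, 0.3]
grip_width: 0.085
```

Request:
arm_command(gripper=[8.5, 8.5, 8.5, 8.5, 8.5], slide=[[0, 0, 0], [0, 0, 0], [0, 0, 0], [0, 0, 0], [0, 0, 0]], turn=[[0, 0, -10], [0, 0, -20], [0, 0, -30], [0, 0, -40], [0, 0, -40]])

```text
clock: 10.15
position: [0.4723, 0.2763, 0.1162]
tool_rot: [3.141, 0.0, -2.19]
force: [-0.5, 0.9, 0.2]
grip_width: 0.085
```

```bash
python3 - <<'E'
from look import *
s=bot.observe(); print(s["position"],s["tool_rot"],s["grip_width"],np.round(s["qpos"],2))
E
```

```text
[0.47230784 0.27628631 0.11619625] [ 3.14093738e+00  6.44995800e-06 -2.19029173e+00] 0.08504318364092261 [ 0.1   0.82 -1.11  1.87  0.86  1.04  1.14]
```

Request:
arm_command(gripper=[2.5, 2.5, 2.5, 2.5, 2.5], slide=[[0, 0, 0], [0, 0, 0], [0, 0, 0], [0, 0, 0], [0, 0, 0]], turn=[[0, 0, 0], [0, 0, 0], [0, 0, 0], [0, 0, 0], [0, 0, 0]], force=100)

```text
clock: 10.78
position: [0.4724, 0.2765, 0.1166]
tool_rot: [-3.141, 0.0, -2.19]
force: [-0.5, -1.1, 6.1]
grip_width: 0.0286
```

Request:
arm_command(gripper=[2.5, 2.5, 2.5, 2.5, 2.5], slide=[[0, 0, 0], [0, 0, 0], [0, 0, -2], [0, 0, -5], [0, 0, -10]], turn=[[0, 0, 0], [0, 0, 0], [0, 0, 0], [0, 0, 0], [0, 0, 0]])

```text
clock: 11.4
position: [0.4717, 0.2762, 0.2177]
tool_rot: [3.14, -0.001, -2.189]
force: [0.2, 0.1, -0.1]
grip_width: 0.029
```

```bash
python3 - <<'E'
from look import *
M=dict(np.load("w1.npz")); K,T=M["mtx"],M["T"]
# rectify lid plane z=.086 around the screw: 0.25 mm per px
c=np.array([.517,.0255]); r=.025; n=200
Ti=np.linalg.inv(T); g=np.linspace(-r,r,n); X,Y=np.meshgrid(c[0]+g,c[1]+g)
P=np.stack([X,Y,np.full_like(X,.085),np.ones_like(X)])
q=np.tensordot(Ti,P,1)[:3]; u=np.tensordot(K,q,1); uv=(u[:2]/u[2]).astype(np.float32)
im=cv2.remap(cv2.cvtColor(cv2.imread("pics/w1.png"),cv2.COLOR_BGR2GRAY),uv[0],uv[1],cv2.INTER_CUBIC)
cv2.imwrite("pics/rect.png",cv2.resize(im,(600,600)))
for rad in(.009,.0095):
  m=((X-c[0])**2+(Y-c[1])**2<rad**2); 
  for it in range(6):
    wgt=np.clip(np.percentile(im[m],60)-im.astype(float),0,None)*m; cx,cy=(wgt*X).sum()/wgt.sum(),(wgt*Y).sum()/wgt.sum()
    C=np.cov(np.vstack([X[m],Y[m]]),aweights=wgt[m]); e,v=np.linalg.eigh(C)
  print(rad,cx,cy,np.degrees(np.arctan2(v[1,1],v[0,1])),np.sqrt(e)*1e3)
E
```

```text
0.009 0.5168113852106606 0.02637943533565444 -160.52808643583236 [1.73604949 5.02760778]
0.0095 0.5168328427915515 0.026406076429098712 -160.34313691667026 [1.77934807 5.31685212]
```

View pics/rect.png

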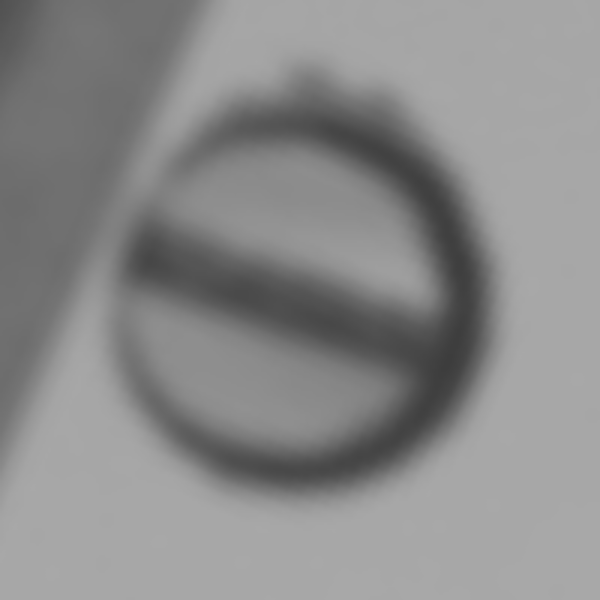

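Request:
arm_command(gripper=[2.5, 2.5, 2.5, 2.5, 2.5], slide=[[0, 0, -4], [3.5, -3.5, -4.5], [7, -7, -4.5], [10.5, -10.7, -4.5], [14, -14.2, -4.5]], turn=[[0, 0, 6], [0, 0, 16], [0, 0, 26], [0, 0, 36], [0, 0, 46]])

```text
clock: 12.02
position: [0.5069, 0.0786, 0.2625]
tool_rot: [3.142, 0.001, -2.998]
force: [0.7, 1.3, -0.6]
grip_width: 0.029
```

Request:
arm_command(gripper=[2.5], slide=[[0, 0, 0]], turn=[[0, 0, 0]])

```text
clock: 12.15
position: [0.5074, 0.0765, 0.2621]
tool_rot: [-3.14, 0.0, -3.0]
force: [-0.4, 0.4, -0.9]
grip_width: 0.0291
```

Request:
arm_command(gripper=[2.5, 2.5, 2.5, 2.5], slide=[[-0.1, -3, 0], [-0.1, -5.2, 2], [-0.1, -5.2, 3.7], [-0.1, -5.2, 3.7]], turn=[[0, 0, 10], [0, 0, 19.4], [0, 0, 19.4], [0, 0, 19.4]])

```text
clock: 12.65
position: [0.515, 0.03, 0.2241]
tool_rot: [3.141, -0.001, 2.957]
force: [0.0, 0.4, -0.0]
grip_width: 0.0289
```

```bash
python3 - <<'E'
from look import *
s=bot.observe(); print(s["position"],s["tool_rot"],s["grip_width"],np.round(s["qpos"],2))
m=vision.camera_model("wrist"); w=vision.grab_frame("wrist"); sc=vision.grab_frame("scene"); t=vision.grab_frame("top")
np.savez("w4.npz",**m); [cv2.imwrite(f"pics/{n}4.png",i) for n,i in(("w",w),("s",sc),("t",t))]
K,T=np.array(m["mtx"]),np.array(m["T"]); Ti=np.linalg.inv(T)
for n,p in(("tip",[*s["position"][:2],s["position"][2]-.110,1]),("screw",[.516,.025,.086,1])):
    p=Ti@p; print(n,(K@p[:3]/p[2])[:2])
A=cv2.resize(w[150:230,260:360],(500,400),interpolation=cv2.INTER_CUBIC)
m=vision.camera_model("scene"); p=np.linalg.inv(m["T"])@[.516,.025,.095,1]; u=(np.array(m["mtx"])@p[:3]/p[2])[:2]; x,y=map(int,u); print("scene",u)
B=cv2.resize(sc[y-40:y+40,x-30:x+30],(300,400),interpolation=cv2.INTER_CUBIC)
cv2.imwrite("pics/m4.png",np.clip(np.hstack([A,B])*1.3,0,255).astype(np.uint8))
E
```

```text
[0.51502053 0.02996608 0.22406247] [ 3.14112118e+00 -1.28363115e-03  2.95663678e+00] 0.028930251222359996 [ 0.57  0.53 -1.02  1.86  0.52  1.05  0.73]
tip [310.608166   196.58602335]
screw [305.8741037 189.4313043]
scene [299.61965528 199.79879292]
```

View pics/m4.png

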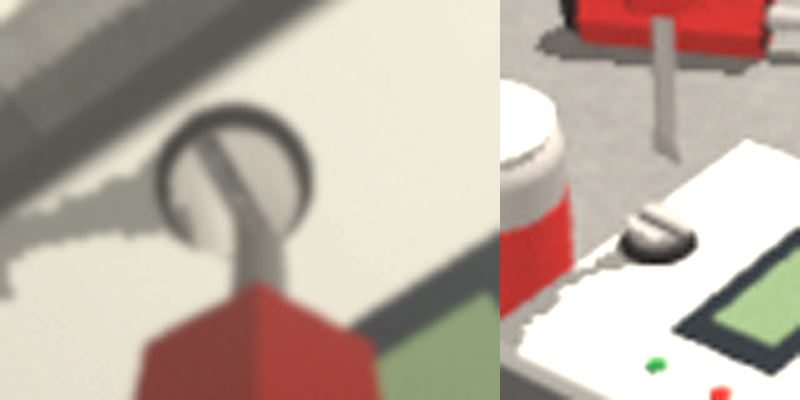

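Request:
arm_command(gripper=[2.5, 2.5, 2.5, 2.5, 2.5], slide=[[-0.2, -0.5, 0], [-0.2, -0.5, 1.5], [-0.2, -0.5, 2.4], [-0.2, -0.5, 2.4], [-0.2, -0.5, 2.4]], turn=[[0, 0, 0], [0, 0, 0], [0, 0, 0], [0, 0, 0], [0, 0, 0]])

```text
clock: 13.42
position: [0.5167, 0.0237, 0.2004]
tool_rot: [3.141, -0.0, 2.953]
force: [0.2, 0.1, -1.1]
grip_width: 0.029
```

```bash
python3 - <<'E'
from look import *
for i in range(3):
    s=bot.observe(); print(s["position"],s["tool_rot"][2],np.round(s["force"],1)); vision.grab_frame("wrist")
E
```

```text
[0.51669541 0.02369715 0.2003793 ] 2.952983229264374 [ 0.2  0.1 -1.1]
[0.51676105 0.0236441  0.20048967] 2.9529050493432356 [-0.1  0.7 -1.4]
[0.5168047  0.02359778 0.20056233] 2.952780644316707 [ 0.7 -0.  -1.2]
```

Request:
arm_command(gripper=[2.5, 2.5, 2.5, 2.5, 2.5], slide=[[0.1, 0.1, 0.2], [0.1, 0.1, 0.4], [0.1, 0.1, 0.6], [0.1, 0.1, 0.75], [0.1, 0.1, 0.75]], turn=[[0, 0, 0], [0, 0, 0], [0, 0, 0], [0, 0, 0], [0, 0, 0]])

```text
clock: 14.2
position: [0.5158, 0.0247, 0.1927]
tool_rot: [3.142, -0.0, 2.953]
force: [-0.1, 0.1, -1.1]
grip_width: 0.029
```

Request:
arm_command(gripper=[2.5, 2.5, 2.5, 2.5, 2.5], slide=[[0, 0, 0.1], [0, 0, 0.2], [0, 0, 0.3], [0, 0, 0.3], [0, 0, 0.3]], turn=[[0, 0, 0], [0, 0, 0], [0, 0, 0], [0, 0, 0], [0, 0, 0]])

```text
clock: 14.82
position: [0.5163, 0.0248, 0.1907]
tool_rot: [-3.142, 0.001, 2.953]
force: [-2.8, -2.4, 16.1]
grip_width: 0.0292
```

Request:
arm_command(gripper=[2.5, 2.5, 2.5, 2.5, 2.5], slide=[[0, 0, 0.05], [0, 0, 0.08], [0, 0, 0.1], [0, 0, 0.12], [0, 0, 0.14]], turn=[[0, 0, 6], [0, 0, 14], [0, 0, 22], [0, 0, 30], [0, 0, 38]])

```text
clock: 15.45
position: [0.5166, 0.0246, 0.1897]
tool_rot: [3.141, 0.002, 2.285]
force: [-4.5, -3.3, 25.2]
grip_width: 0.0292
```

```bash
cat > st.py <<'E'
from look import *
s=bot.observe(); print(s["clock"],np.round(s["position"],4),"yaw",round(np.degrees(s["tool_rot"][2]),1),"F",np.round(s["force"],1),"M",np.round(s["moment"],3),round(s["grip_width"],4),np.round(s["qpos"],2))
E
python3 st.py
```

```text
15.45 [0.5166 0.0246 0.1897] yaw 130.9 F [-4.5 -3.3 25.2] M [-1.003  1.615  0.082] 0.0292 [ 0.44  0.51 -0.82  1.9   0.46  0.93  0.12]
```

Request:
arm_command(gripper=[2.5, 2.5, 2.5, 2.5, 2.5], slide=[[0, 0, 0.02], [0, 0, 0.04], [0, 0, 0.06], [0, 0, 0.08], [0, 0, 0.1]], turn=[[0, 0, 8], [0, 0, 16], [0, 0, 24], [0, 0, 32], [0, 0, 40]])

```text
clock: 16.08
position: [0.5159, 0.0246, 0.1887]
tool_rot: [3.141, 0.001, 1.587]
force: [-9.4, -2.0, 28.5]
grip_width: 0.0285
```

```bash
python3 st.py
```

```text
16.075 [0.5159 0.0246 0.1887] yaw 90.9 F [-9.4 -2.  28.5] M [-0.63   3.087  0.135] 0.0285 [ 0.32  0.47 -0.65  1.9   0.36  0.89 -0.49]
```

Request:
arm_command(gripper=[2.5, 2.5, 2.5, 2.5, 2.5], slide=[[0, 0, 0.02], [0, 0, 0.04], [0, 0, 0.06], [0, 0, 0.08], [0, 0, 0.1]], turn=[[0, 0, 8], [0, 0, 16], [0, 0, 24], [0, 0, 32], [0, 0, 40]])

```text
clock: 16.7
position: [0.5156, 0.0251, 0.1877]
tool_rot: [3.141, 0.0, 0.889]
force: [-10.8, 0.8, 32.0]
grip_width: 0.0291
```

```bash
python3 st.py
```

```text
16.7 [0.5156 0.0251 0.1877] yaw 50.9 F [-10.8   0.8  32. ] M [0.358 3.728 0.137] 0.0291 [ 0.2   0.44 -0.48  1.91  0.26  0.85 -1.09]
```

Request:
arm_command(gripper=[2.5, 2.5, 2.5], slide=[[-0.03, -0.04, 0.01], [-0.06, -0.08, 0.03], [-0.06, -0.08, 0.05]], turn=[[0, 0, 8], [0, 0, 16], [0, 0, 22]])

```text
clock: 17.08
position: [0.5151, 0.0254, 0.1873]
tool_rot: [3.141, -0.001, 0.506]
force: [-8.8, 2.0, 29.9]
grip_width: 0.0288
```

```bash
python3 st.py
```

```text
17.075 [0.5151 0.0254 0.1873] yaw 29.0 F [-8.8  2.  29.9] M [0.512 2.69  0.149] 0.0288 [ 0.13  0.43 -0.39  1.92  0.21  0.84 -1.43]
```

Request:
arm_command(gripper=[2.5, 2.5, 2.5], slide=[[0, 0, 0.01], [0, 0, 0.03], [0, 0, 0.03]], turn=[[0, 0, 6], [0, 0, 12], [0, 0, 12]])

```text
clock: 17.45
position: [0.5151, 0.0255, 0.1871]
tool_rot: [3.142, -0.001, 0.299]
force: [-8.5, 3.0, 28.2]
grip_width: 0.029
```

```bash
python3 st.py
```

```text
17.45 [0.5151 0.0255 0.1871] yaw 17.1 F [-8.5  3.  28.2] M [0.668 2.73  0.024] 0.029 [ 0.09  0.42 -0.34  1.92  0.18  0.83 -1.61]
```

Request:
arm_command(gripper=[2.5, 2.5, 2.5], slide=[[0, 0, 0.01], [0, 0, 0.03], [0, 0, 0.03]], turn=[[0, 0, 5], [0, 0, 10], [0, 0, 10]])

```text
clock: 17.82
position: [0.5151, 0.0256, 0.1868]
tool_rot: [-3.141, -0.001, 0.125]
force: [-8.6, 2.6, 30.2]
grip_width: 0.0292
```

```bash
python3 st.py
```

```text
17.825 [0.5151 0.0256 0.1868] yaw 7.1 F [-8.6  2.6 30.2] M [0.842 2.726 0.098] 0.0292 [ 0.06  0.42 -0.29  1.92  0.16  0.82 -1.76]
```

Request:
arm_command(gripper=[2.5, 2.5, 2.5], slide=[[0, 0, 0.01], [0, 0, 0.02], [0, 0, 0.02]], turn=[[0, 0, 5], [0, 0, 10], [0, 0, 10]])

```text
clock: 18.2
position: [0.5158, 0.0253, 0.1867]
tool_rot: [-3.141, -0.003, -0.05]
force: [-3.6, 1.0, 26.2]
grip_width: 0.0288
```

```bash
python3 st.py
```

```text
18.2 [0.5158 0.0253 0.1867] yaw -2.9 F [-3.6  1.  26.2] M [0.28  1.473 0.089] 0.0288 [ 0.03  0.41 -0.25  1.92  0.14  0.82 -1.92]
```

Request:
arm_command(gripper=[2.5, 2.5, 2.5], slide=[[0, 0, 0.01], [0, 0, 0.02], [0, 0, 0.02]], turn=[[0, 0, 5], [0, 0, 10], [0, 0, 10]])

```text
clock: 18.58
position: [0.5158, 0.0252, 0.1865]
tool_rot: [-3.141, -0.002, -0.225]
force: [-4.2, 0.8, 25.3]
grip_width: 0.0289
```

```bash
python3 st.py
```

```text
18.575 [0.5158 0.0252 0.1865] yaw -12.9 F [-4.2  0.8 25.3] M [0.209 1.485 0.09 ] 0.0289 [-0.    0.41 -0.21  1.92  0.12  0.81 -2.07]
```

Request:
arm_command(gripper=[2.5, 2.5, 2.5], slide=[[0, 0, 0], [0, 0, 0], [0, 0, 0]], turn=[[0, 0, 4], [0, 0, 8], [0, 0, 8]])

```text
clock: 18.95
position: [0.5158, 0.0252, 0.1865]
tool_rot: [-3.14, -0.002, -0.364]
force: [-3.3, -0.0, 26.6]
grip_width: 0.029
```

```bash
python3 st.py; python3 - <<'E'
from look import *
for i in range(4): vision.grab_frame("top"); s=bot.observe(); print(np.round(s["moment"],3),np.round(s["force"],1),np.round(s["position"],4),np.round(s["joint_efforts"],2)[6])
cv2.imwrite("pics/w5.png",vision.grab_frame("wrist")); cv2.imwrite("pics/s5.png",vision.grab_frame("scene"))
E
```

```text
18.95 [0.5158 0.0252 0.1865] yaw -20.9 F [-3.3 -0.  26.6] M [0.264 1.396 0.168] 0.029 [-0.03  0.41 -0.18  1.93  0.1   0.81 -2.19]
[0.226 1.378 0.156] [-3.1  0.8 26.1] [0.5158 0.0252 0.1865] -0.49
[0.265 1.331 0.187] [-4.3  0.8 26.4] [0.5158 0.0252 0.1865] -0.27
[0.239 1.383 0.192] [-4.6  1.2 25.8] [0.5158 0.0252 0.1865] -0.21
[0.269 1.334 0.259] [-3.8  0.9 26.1] [0.5158 0.0252 0.1865] -0.2
```

Request:
arm_command(gripper=[2.5, 2.5, 2.5], slide=[[0, 0, 0], [0, 0, 0], [0, 0, 0]], turn=[[0, 0, 3], [0, 0, 6], [0, 0, 6]])

```text
clock: 19.62
position: [0.5159, 0.0252, 0.1865]
tool_rot: [-3.14, -0.002, -0.468]
force: [-3.6, 1.2, 26.5]
grip_width: 0.0291
```

```bash
python3 st.py; python3 - <<'E'
from look import *
for i in range(4): vision.grab_frame("top"); s=bot.observe(); print(np.round(s["moment"],3),np.round(s["force"],1),np.round(s["position"],4),np.round(s["tool_rot"],3))
E
```

```text
19.625 [0.5159 0.0252 0.1865] yaw -26.8 F [-3.6  1.2 26.5] M [0.164 1.329 0.333] 0.0291 [-0.05  0.41 -0.15  1.93  0.08  0.81 -2.28]
[0.145 1.35  0.373] [-4.6  0.5 26. ] [0.5158 0.0252 0.1865] [-3.14e+00 -2.00e-03 -4.68e-01]
[0.175 1.409 0.354] [-3.4  0.5 27.2] [0.5158 0.0252 0.1865] [-3.14e+00 -2.00e-03 -4.67e-01]
[0.161 1.323 0.403] [-3.7  1.2 25.7] [0.5158 0.0252 0.1865] [-3.14e+00 -2.00e-03 -4.67e-01]
[0.211 1.318 0.385] [-4.4  0.4 26.6] [0.5158 0.0252 0.1865] [-3.14e+00 -2.00e-03 -4.67e-01]
```

Request:
arm_command(gripper=[2.5, 2.5, 2.5, 2.5, 2.5], slide=[[0, 0, -0.05], [0, 0, -0.4], [0, 0, -2.5], [0, 0, -7], [0, 0, -8]], turn=[[0, 0, -5], [0, 0, -10], [0, 0, -10], [0, 0, -10], [0, 0, -10]])

```text
clock: 20.45
position: [0.5157, 0.0249, 0.2672]
tool_rot: [-3.14, -0.003, -0.294]
force: [-0.5, -0.0, -1.2]
grip_width: 0.0292
```

Request:
arm_command(gripper=[2.5, 2.5, 2.5], slide=[[-3, -4.5, 0], [-6, -8, 0], [-6, -8, 0]], turn=[[0, 0, -10], [0, 0, -20], [0, 0, -20]])

```text
clock: 20.82
position: [0.4791, 0.1216, 0.2645]
tool_rot: [-3.141, 0.001, 0.063]
force: [0.7, -0.5, -1.6]
grip_width: 0.0287
```

```bash
python3 st.py; python3 - <<'E'
from look import *
M=vision.camera_model("wrist"); w=vision.grab_frame("wrist"); cv2.imwrite("pics/w6.png",w); cv2.imwrite("pics/s6.png",vision.grab_frame("scene"));cv2.imwrite("pics/t6.png",vision.grab_frame("top"))
K,T=np.array(M["mtx"]),np.array(M["T"]); np.savez("w6.npz",**M)
c=np.array([.516,.025]); g=np.linspace(-.025,.025,200); X,Y=np.meshgrid(c[0]+g,c[1]+g)
P=np.stack([X,Y,np.full_like(X,.082),np.ones_like(X)]); q=np.tensordot(np.linalg.inv(T),P,1)[:3]; u=np.tensordot(K,q,1); uv=(u[:2]/u[2]).astype(np.float32)
print("screw px",uv[:,100,100])
im=cv2.remap(cv2.cvtColor(w,cv2.COLOR_BGR2GRAY),uv[0],uv[1],cv2.INTER_CUBIC); cv2.imwrite("pics/rect6.png",im)
print(cv2.resize(im,(25,25),interpolation=cv2.INTER_AREA))
for rad in(.009,.0095):
    m=((X-c[0])**2+(Y-c[1])**2<rad**2); wg=np.clip(np.percentile(im[m],60)-im.astype(float),0,None)*m
    e,v=np.linalg.eigh(np.cov(np.vstack([X[m],Y[m]]),aweights=wg[m])); print((wg*X).sum()/wg.sum(),(wg*Y).sum()/wg.sum(),np.degrees(np.arctan2(v[1,1],v[0,1])),np.sqrt(e)*1e3)
E
```

```text
20.825 [0.4791 0.1216 0.2645] yaw 3.6 F [ 0.7 -0.5 -1.6] M [-0.017 -0.012 -0.01 ] 0.0287 [-0.11  0.29 -0.32  1.88  0.11  0.99 -1.98]
screw px [399.4636  149.02875]
[[ 78  78  78  78  78  78  79  81  92 116 151 165 165 165 165 165 165 166
  166 165 166 166 166 165 165]
 [ 78  78  79  79  78  78  79  84 106 141 161 165 165 165 165 165 165 166
  166 166 166 166 165 166 166]
 [ 79  81  80  80  79  78  79  88 111 148 164 165 165 166 165 165 165 166
  165 166 166 166 165 165 165]
 [ 85  93  84  80  80  79  81  95 110 142 164 165 164 164 165 165 166 166
  165 166 165 165 166 165 166]
 [ 90 102  88  79  79  80  87 101 112 142 160 150 145 141 151 163 165 165
  166 166 165 165 166 166 166]
 [ 93 106  91  79  79  82  94 104 110 131 136 117 107 103 115 142 148 162
  166 166 166 165 165 166 166]
 [ 96 110  99  81  79  85  99 102 106 119 127 127 126 117 105 101 105 144
  163 166 166 166 166 166 166]
 [101 112 107  90  82  91  95  93 121 140 143 143 142 140 138 125 100 102
  144 164 166 166 166 166 166]
 [106 115 115 102  88  93  81  77 115 140 146 145 144 142 143 142 132 100
  104 150 165 166 166 
[... 1153 characters left out ...]
6 166 166]
 [107 110 113 126 148 161 164 152 123  94  75  69  68  69  73  83 107 137
  159 166 166 166 166 166 166]
 [116 135 142 154 163 166 166 166 161 150 130 114 109 116 127 141 155 163
  166 166 166 166 166 166 166]
 [125 157 164 166 166 166 166 166 166 166 163 160 158 160 163 165 166 167
  167 167 167 166 166 166 166]
 [128 160 166 166 166 166 166 166 166 166 166 166 166 167 167 167 167 167
  167 167 167 167 167 166 167]
 [130 161 166 166 167 167 166 167 166 167 166 166 166 167 167 166 167 167
  167 166 166 167 167 167 167]]
0.515318189852701 0.02569118909018216 -148.8860708108994 [1.74684594 5.13919722]
0.5152458046961392 0.025678563116083918 -149.1620854569631 [1.79482242 5.44595242]
```

Request:
arm_command(gripper=[2.5, 2.5, 2.5, 2.5, 2.5], slide=[[0.1, -4, 0], [0.2, -8, 0], [0.3, -12, 0], [0.3, -15.5, 0], [0.3, -15.5, 0]], turn=[[0, 0, -10], [0, 0, -20], [0, 0, -30], [0, 0, -40], [0, 0, -40]])

```text
clock: 21.6
position: [0.4748, 0.275, 0.2643]
tool_rot: [-3.14, 0.0, 0.757]
force: [0.5, -0.4, -1.7]
grip_width: 0.0287
```

```bash
python3 st.py; python3 - <<'E'
from look import *
s=bot.observe(); M=vision.camera_model("wrist"); w=vision.grab_frame("wrist"); cv2.imwrite("pics/w7.png",w)
K,T=np.array(M["mtx"]),np.array(M["T"]); np.savez("w7.npz",**M)
p=np.linalg.inv(T)@[*s["position"][:2],s["position"][2]-.1106,1]; tip=(K@p[:3]/p[2])[:2]; print("tip pred",tip)
p=np.linalg.inv(T)@[.4723,.2763,.08,1]; h=(K@p[:3]/p[2])[:2]; print("hole pred",h)
hsv=cv2.cvtColor(w,cv2.COLOR_BGR2HSV); print("S"); print(hsv[170:216:2,286:336:2,1]); print("V"); print(hsv[170:216:2,286:336:2,2])
E
```

```text
21.6 [0.4748 0.275  0.2643] yaw 43.3 F [ 0.5 -0.4 -1.7] M [-0.062  0.001 -0.006] 0.0287 [-0.26  0.4  -0.5   1.75  0.21  1.05 -1.65]
tip pred [309.9949922  195.99538444]
hole pred [307.85095835 176.26994877]
S
[[119 121 120 120 119 121 122 119 112 108 107  87  70  71 106 118 120 121
  122 121 122 122 119 120 121]
 [120 122 120 120 120 120 120 115 111 108 108 110 104 104 109 113 116 120
  121 122 121 120 120 120 122]
 [121 120 121 121 120 121 118 110 109 108 109 110 111 112 112 116 116 119
  123 122 122 122 122 122 122]
 [121 122 121 121 121 120 117 107 110 112 109 110 109 109 114 116 118 122
  123 122 122 122 122 122 122]
 [121 121 122 121 121 120 111 107 107 110 110 109 110 111 116 117 122 122
  122 122 122 122 122 122 122]
 [121 121 121 122 121 120 113 110 106 110 110 112 112 115 117 119 122 122
  122 122 122 122 122 122 122]
 [121 121 121 123 120 121 120 118 115 111 111 111 111 113 116 121 122 122
  122 122 122 122 122 122 122]
 [122 121 121 122 121 120 121 121 122 119 114 111 111 114 119 121 122 121
  123 122 122 121 122 122 122]
 [121 119 121 121 121 122 121 121 121 121 122 120 1
[... 3242 characters left out ...]
25 134 123 113 107  98  91 128 158 160
  159 160 159 158 162 169 172]
 [119 119 119 117 117 115 113 114 115 115 116 112 107  98  89 124 159 159
  159 158 158 158 159 164 171]
 [118 120 121 119 118 115 115 115 117 117 115 113 109  99  89 124 160 161
  160 159 158 157 157 161 170]
 [119 120 120 118 119 117 116 117 118 117 117 122 120 102  93 112 148 159
  162 161 159 158 157 159 167]
 [119 117 114 117 121 118 116 117 118 122 127 131 123 104 100 103 118 134
  149 158 161 160 159 159 164]
 [119 117 115 117 118 120 120 123 127 130 131 131 123 104 102 102 105 111
  118 131 145 156 160 159 159]
 [117 117 115 117 119 123 127 130 130 131 131 131 123 104 101 101 101 102
  104 107 117 128 144 155 159]]
```

Request:
arm_command(gripper=[2.5, 2.5, 2.5, 2.5, 2.5], slide=[[-0.1, -0.3, 2], [-0.1, -0.3, 5], [-0.1, -0.3, 6.6], [-0.1, -0.3, 6.6], [-0.1, -0.3, 6.6]], turn=[[0, 0, 0], [0, 0, 0], [0, 0, 0], [0, 0, 0], [0, 0, 0]])

```text
clock: 22.28
position: [0.4727, 0.275, 0.1997]
tool_rot: [3.141, -0.001, 0.753]
force: [0.2, 0.1, -0.4]
grip_width: 0.0289
```

```bash
python3 st.py
```

```text
22.275 [0.4727 0.275  0.1997] yaw 43.1 F [ 0.2  0.1 -0.4] M [ 0.064 -0.015  0.016] 0.0289 [-0.28  0.47 -0.48  1.82  0.27  0.91 -1.7 ]
```

Request:
arm_command(gripper=[2.5, 2.5, 2.5, 2.5, 2.5], slide=[[0.1, -0.1, 0.5], [0.1, -0.1, 1.5], [0.1, -0.1, 2.5], [0.1, -0.1, 3.5], [0.1, -0.1, 4]], turn=[[0, 0, 0], [0, 0, 0], [0, 0, 0], [0, 0, 0], [0, 0, 0]])

```text
clock: 22.9
position: [0.472, 0.2763, 0.158]
tool_rot: [-3.141, 0.001, 0.754]
force: [0.8, 0.8, -1.3]
grip_width: 0.0292
```

```bash
python3 st.py
```

```text
22.9 [0.472  0.2763 0.158 ] yaw 43.2 F [ 0.8  0.8 -1.3] M [ 0.021 -0.023 -0.002] 0.0292 [-0.3   0.52 -0.46  1.86  0.3   0.83 -1.73]
```

Tip is about 30 mm into the hole with no contact force; going the rest of the way.

Request:
arm_command(gripper=[2.5, 2.5, 2.5, 2.5, 2.5], slide=[[0, 0, 1.5], [0, 0, 3], [0, 0, 3.8], [0, 0, 4.0], [0, 0, 4.1]], turn=[[0, 0, 0], [0, 0, 0], [0, 0, 0], [0, 0, 0], [0, 0, 0]])

```text
clock: 23.52
position: [0.4723, 0.2766, 0.118]
tool_rot: [3.142, -0.0, 0.754]
force: [0.6, 0.3, -1.0]
grip_width: 0.0286
```

```bash
python3 st.py
```

```text
23.525 [0.4723 0.2766 0.118 ] yaw 43.2 F [ 0.6  0.3 -1. ] M [ 0.048 -0.025 -0.021] 0.0286 [-0.32  0.58 -0.43  1.89  0.34  0.75 -1.77]
```

Request:
arm_command(gripper=[2.5, 2.5, 2.5, 2.5, 2.5], slide=[[0, 0, 0.1], [0, 0, 0.2], [0, 0, 0.3], [0, 0, 0.3], [0, 0, 0.3]], turn=[[0, 0, 0], [0, 0, 0], [0, 0, 0], [0, 0, 0], [0, 0, 0]])

```text
clock: 24.15
position: [0.4726, 0.2767, 0.1164]
tool_rot: [3.141, -0.001, 0.753]
force: [-6.0, -5.1, 28.2]
grip_width: 0.0288
```

Request:
arm_command(gripper=[2.5, 8.5, 8.5, 8.5, 8.5], slide=[[0, 0, -0.15], [0, 0, -0.15], [0, 0, -0.15], [0, 0, -0.15], [0, 0, -0.15]], turn=[[0, 0, 0], [0, 0, 0], [0, 0, 0], [0, 0, 0], [0, 0, 0]])

```text
clock: 24.78
position: [0.4722, 0.2765, 0.1163]
tool_rot: [-3.142, 0.0, 0.754]
force: [-0.8, -0.2, -0.4]
grip_width: 0.0847
```

Request:
arm_command(gripper=[8.5, 8.5, 8.5, 8.5, 8.5], slide=[[0, 0, 0], [0, 0, -2], [0, 0, -6], [0, 0, -10], [0, 0, -12]], turn=[[0, 0, 0], [0, 0, 0], [0, 0, 0], [0, 0, 0], [0, 0, 0]])

```text
clock: 25.4
position: [0.4726, 0.2768, 0.2385]
tool_rot: [3.141, -0.002, 0.754]
force: [-0.1, 0.2, -0.6]
grip_width: 0.085
```

```bash
python3 st.py; python3 - <<'E'
from look import *
M=vision.camera_model("wrist"); w=vision.grab_frame("wrist"); sc=vision.grab_frame("scene"); t=vision.grab_frame("top")
[cv2.imwrite(f"pics/{n}8.png",i) for n,i in(("w",w),("s",sc),("t",t))]
def blobs(im,lo,hi,amin):
    h=cv2.cvtColor(im,cv2.COLOR_BGR2HSV); m=cv2.inRange(h,lo,hi)|(cv2.inRange(h,(172,lo[1],lo[2]),(180,255,255)) if lo[0]==0 else 0)
    n,_,st,c=cv2.connectedComponentsWithStats(m); return [(np.round(c[i]).tolist(),st[i].tolist()) for i in range(1,n) if st[i,4]>amin]
a=cv2.imread("pics/s3.png");a0=cv2.imread("pics/scene0.png")
print("scene red now",blobs(sc,(0,150,60),(8,255,255),80)); print("scene red at start",blobs(a0,(0,150,60),(8,255,255),80))
# static objects: compare scene0/now around cartons, bottle, tin
for n,(x0,y0,x1,y1) in dict(purple=(95,175,150,290),bottle=(135,215,205,350),orange=(405,145,455,245),tin=(246,175,285,232)).items():
    d=cv2.absdiff(a0[y0:y1,x0:x1],sc[y0:y1,x0:x1]).max(2); print(n,"changed px %",round(100*(d>40).mean(),1))
b0=cv2.imread("pics/top0.png")
for n,(x0,y0,x1,y1) in dict(purple=(440,195,500,235),bottle=(430,128,482,170),orange=(226,122,276,168),tin=(345,205,380,240),driver=(220,190,275,228)).items():
    d=cv2.absdiff(b0[y0:y1,x0:x1],t[y0:y1,x0:x1]).max(2); print("top",n,round(100*(d>40).mean(),1))
# driver end in wrist view
h=blobs(w,(0,150,50),(8,255,255),60); print("wrist red",h)
K,T=np.array(M["mtx"]),np.array(M["T"])
for z in(.08,.158,.168):
    p=np.linalg.inv(T)@[.473,.2763,z,1]; print("axis z",z,(K@p[:3]/p[2])[:2])
E
```

```text
25.4 [0.4726 0.2768 0.2385] yaw 43.2 F [-0.1  0.2 -0.6] M [ 0.004  0.023 -0.063] 0.085 [-0.27  0.42 -0.49  1.78  0.24  0.99 -1.67]
scene red now [([384.0, 155.0], [376, 138, 17, 33, 429]), ([448.0, 142.0], [437, 138, 19, 9, 96]), ([303.0, 160.0], [284, 152, 39, 18, 607]), ([265.0, 213.0], [249, 199, 34, 27, 556])]
scene red at start [([370.0, 123.0], [360, 102, 21, 43, 715]), ([423.0, 128.0], [412, 106, 25, 44, 753]), ([384.0, 155.0], [376, 138, 17, 33, 432]), ([266.0, 213.0], [249, 199, 34, 27, 625])]
purple changed px % 17.6
bottle changed px % 10.9
orange changed px % 1.9
tin changed px % 29.3
top purple 6.7
top bottle 0.0
top orange 0.0
top tin 56.9
top driver 37.4
wrist red [([53.0, 33.0], [0, 0, 115, 75, 4725]), ([310.0, 185.0], [292, 168, 38, 37, 784]), ([253.0, 322.0], [233, 284, 40, 76, 1950]), ([455.0, 304.0], [449, 300, 14, 10, 63])]
axis z 0.08 [310.41090313 182.01875834]
axis z 0.158 [310.48234514 208.11646206]
axis z 0.168 [310.49482726 212.67617053]
```

```bash
python3 - <<'E'
from look import *
a0=cv2.imread("pics/scene0.png");s8=cv2.imread("pics/s8.png");t0=cv2.imread("pics/top0.png");t8=cv2.imread("pics/t8.png")
# sub-pixel shift of object patches by template matching on edges
def shift(A,B,x0,y0,x1,y1):
    e=lambda i:cv2.Canny(cv2.cvtColor(i,cv2.COLOR_BGR2GRAY),60,150).astype(np.float32)
    r=cv2.matchTemplate(cv2.GaussianBlur(e(B),(3,3),0)[y0-8:y1+8,x0-8:x1+8],cv2.GaussianBlur(e(A),(3,3),0)[y0:y1,x0:x1],cv2.TM_CCOEFF_NORMED); _,v,_,l=cv2.minMaxLoc(r); return (l[0]-8,l[1]-8,round(v,2))
for n,b in dict(purple=(95,175,150,290),bottle=(135,215,205,350),orange=(405,145,455,245),tin=(246,175,285,232),driver=(374,130,395,175)).items(): print("scene",n,shift(a0,s8,*b))
for n,b in dict(purple=(440,195,500,235),bottle=(430,128,482,170),orange=(226,122,276,168),tin=(345,205,380,240)).items(): print("top",n,shift(t0,t8,*b),"meanV",t8[b[1]:b[3],b[0]:b[2]].mean().round(),t0[b[1]:b[3],b[0]:b[2]].mean().round())
E
```

```text
scene purple (0, 0, 0.83)
scene bottle (0, 0, 0.86)
scene orange (0, 0, 0.97)
scene tin (0, 0, 0.49)
scene driver (0, 0, 0.88)
top purple (0, 0, 0.92) meanV 125.0 123.0
top bottle (0, 0, 0.98) meanV 92.0 86.0
top orange (0, 0, 0.98) meanV 125.0 118.0
top tin (0, 0, 0.73) meanV 109.0 145.0
```

```bash
python3 -c "
from workcell import job_done
print(job_done())"
```

```text
the job is handed in; nothing more can be done
None
```

I pushed the lid shut, drove its screw clockwise to the stop and put the screwdriver back in its hole. I handed the job in after about 25 s of robot time.

- **Lid:** I pushed it shut with closed fingers, well clear of the screw, until 30 N showed at the expected shut height. Pictures taken afterwards show it closed.
- **Screw:** I used the smallest screwdriver, the one standing in the tool block. I gripped it twice so that one stroke would cover the whole turn, and the bit stayed pressed in the slot at 16–32 N.
    - At the end the torque rose to about 0.37 N m, against about 0.1 N m while turning. The screw had also stopped sinking.
    - The slot's direction before and after gives about 168° (2.93 rad) of turn. That fits 3.0 rad only if the screw began near 0.07 rad, and I did not measure its start angle directly.
    - The hand turned about 196°, 28° more than the slot. I put this down to play in the slot and give in the grip.
- **Screwdriver:** It is seated and released. In the scene picture its handle outlines the same pixels as at the start, so it is upright and fully down.
- **Cartons, bottle and tin:** None shows any shift in either camera. The match was weaker for the tin (0.49 scene, 0.73 top), probably because of changed shadow and the arm in view.
- **Other screwdrivers:** The two larger look-alikes, which stood free at the start, were lying on the bench by the time I first looked after shutting the lid. The gripper had not been near them and the arm had touched nothing but the lid, so I think they toppled by themselves.

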